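# Try the slot gauge in a filter magazine and leave it in the clear slot

## Task

Two of the three slots of the microscope's filter magazine are fouled deep inside and one is clear, which cannot be seen. Take the slot gauge from its stand and slide its blade gently into the slots, never forcing it where it jams, until you find the slot it fits, and leave it there upright, let go, pushed fully home with its shoulders flat on the magazine's top. Do not disturb the other things on the bench.

Things in the scene. Friction and masses are not known exactly. Their poses are not given: they have to be found in the camera images.
- magazine: Filter magazine, a white box fixed to the bench, 110 (x) by 210 (y) by 70 mm high, black lens collars front and back; origin under its centre, z up. In its top are three identical upright slots in a row along y, 60 mm apart, each a gap 6.8 mm wide (y), 27 mm long (x), square-edged, 50 mm deep. It is harmed if anything presses on it, outside or inside, with over 25 N; a careful hand uses 6 to 10 N.
- slot_left (a point): Centre of the mouth of the slot at the magazine's +y end, level with its top face; axes as the magazine's (x along the slot, y across the gap, z up). In every slot, 12 mm down, a smooth spring catch stands 2.6 mm into the gap from the +y side: it yields to the blade at up to about 4 N, then drags with about 1 N. That is normal, no jam.
- slot_middle (a point): Centre of the mouth of the middle slot; axes as the magazine's. In two of the three slots (which two varies) a stray rubber stopper stops the blade dead about 24 mm below the top; in the clear one the blade goes in its whole 45 mm, until its shoulders meet the top.
- slot_right (a point): Centre of the mouth of the slot at the magazine's -y end; axes as the magazine's.
- gauge_handle (a point): Centre of the slot gauge's black grip, where it is held: 24 (x) by 12 (y) by 46 mm high. The gauge (90 g) stands upright. Below the grip a shoulder plate 36 by 16 mm, 6 mm thick, rubber-faced, underside 29 mm below this point; then the steel blade, 24 mm wide (x), 5 mm thick (y), 45 mm long, end edge rounded (radius 2.5 mm). z up the gauge; the blade fits either way round.
- gauge_tip (a point): Centre of the blade's lower end, 74 mm below the centre of the grip on the gauge's axis; axes as the gauge's.
- stand: The gauge's stand, a grey plastic block fixed to the bench, 56 by 38 mm, 55 mm high, on a foot 70 by 90 mm; the gauge's blade hangs in its upright slot (28 by 8 mm) with the shoulders resting on top. Origin at the centre of its underside; it may stand on either side of the magazine.
- slide_box: Bystander: blue slide box, 85 by 100 by 30 mm, origin under its centre.
- eyepiece: Bystander: black microscope eyepiece standing on end, 34 mm across, 52 mm high, origin under its centre.
- oil_bottle: Bystander: small amber bottle, 32 mm across, 60 mm high, origin under its centre.
- beaker: Bystander: small glass beaker, 66 mm across, 75 mm high, origin under its centre.
Things that resemble listed ones, but are neither listed nor needed, are in the scene too. Of the things that look like the part that bears gauge_handle, the largest one is meant. Several things have the shape of the magazine; the one meant has the colours described above.

How it is judged (in metres and radians):
On the way, in this order (a step that is already met when the one before it is completed fails the run):
1. the gauge is drawn up out of its stand (height (world z) of gauge_tip above 0.06 m), for 0.1 s.
2. the blade's end is in one of the magazine's slots (((z of gauge_tip in the frame of slot_left below -0.006 m and horizontal distance between gauge_tip and slot_left below 0.006 m) or (z of gauge_tip in the frame of slot_middle below -0.006 m and horizontal distance between gauge_tip and slot_middle below 0.006 m) or (z of gauge_tip in the frame of slot_right below -0.006 m and horizontal distance between gauge_tip and slot_right below 0.006 m))), for 0.1 s.
At the end, for the whole second after the job is handed in: The gauge stands at rest and released in a slot of the magazine, its blade's end at least 42 mm below the top face (fully home is 45 mm), within 6 mm of the slot's centre line, tilted less than 0.08 rad. Only the clear slot lets it in that far (((z of gauge_tip in the frame of slot_left below -0.042 m and horizontal distance between gauge_tip and slot_left below 0.006 m) or (z of gauge_tip in the frame of slot_middle below -0.042 m and horizontal distance between gauge_tip and slot_middle below 0.006 m) or (z of gauge_tip in the frame of slot_right below -0.042 m and horizontal distance between gauge_tip and slot_right below 0.006 m)) and angle between gauge_tip's own z axis and vertical below 0.08 rad and linear speed of gauge below 0.01 m/s); the robot touches nothing.
It fails at once if the magazine is pressed, outside or inside its slots, with more than 25 N (contact force between magazine and anything else above 25 N).
It fails at once if the slide box is moved by more than 15 mm or tipped (distance of slide_box from where it was at the start of the episode above 0.015 m or angle between slide_box's own z axis and vertical above 0.3 rad).
It fails at once if the eyepiece is moved by more than 15 mm or tipped (distance of eyepiece from where it was at the start of the episode above 0.015 m or angle between eyepiece's own z axis and vertical above 0.3 rad).
It fails at once if the oil bottle is moved by more than 15 mm or tipped (distance of oil_bottle from where it was at the start of the episode above 0.015 m or angle between oil_bottle's own z axis and vertical above 0.3 rad).
It fails at once if the beaker is moved by more than 15 mm or tipped (distance of beaker from where it was at the start of the episode above 0.015 m or angle between beaker's own z axis and vertical above 0.3 rad).
It also fails if it takes over 72 s, if anything falls off the work surface, if the arm or the gripper's body presses on something with over 40 N, if the wrist force passes 120 N, or if a joint passes its speed limit or range.

## Robot

A 6-joint arm with a two-finger parallel gripper is mounted at the origin on the work surface. World frame = base frame: x ahead of the robot, y to its left, z up, the work surface at z = 0. Lengths are in mm, angles in degrees, forces in N, time in s.
With the tool pointing down it reaches from about 375 to 925 mm from the base axis. Payload 5.7 kg.
Tool frame: the origin (TCP) lies midway between the tips of the shut fingers; the grasp point (between the pads) lies 19 mm behind it; z points along the fingers, y is the line along which they close (so a half turn about z gives the same grasp; the last joint's range is limited). The gripper opens to 88 mm and grips with 3 to 60 N. Pads are 20 mm wide; open, the fingers measure 115 mm over their backs; the gripper's body (75 mm by 178 mm) begins 61 mm behind the grasp point.
Start: joints at [65.541, 20.558, 86.54, -0, 72.909, -6.595], TCP at [184.055, 571.039, 222.623] pointing down, gripper open.
Joint ranges: [-170.27, 170.27], [-57.76, 135], [12.27, 136.19], [-55.21, 235.2], [11.17, 155.16], [-170.74, 170.74]. Speed limits (degrees/s): [136.94, 136.94, 180, 180, 180, 180].

## Interface

Orientations are given as a 3x3 rotation matrix whose columns are the frame's x, y, z axes.
In Python, from workcell import observe, camera, job gives the robot as it stands.
- The arm moves only by the shell command python3 -m crank 'ROWS' [OPENING]. ROWS is JSON, a list of rows, each an object of numbers: "tx", "ty", "tz": the shift along the tool's x, y, z in cm; "turn": the turn about the tool's z in degrees. In form: [{"tx": .., "ty": .., "tz": .., "turn": ..}, ...]. A call has 1 to 5 rows; each row shifts and turns the commanded pose from where the row before left it, along the tool's axes as they then stand; what a row does not reach is not made up. A row lasts 1/10 s, in which the tool goes at most 50 mm and 8.59 degrees, less where a joint would pass 70% of its speed; a pose out of reach is approached as far as the arm can. A call with a gripper value outside its range is refused whole. OPENING is the finger opening in cm, from 0 to 8.78, set as the call begins (- or left out, the last holds). The fingers move at their own pace and stop on an object; the grip force is fixed at half the most. Time passes only in rows, so rows that do not move let the fingers close. It gives the time, the measured TCP pose, the force, the opening and the grip force at its end, in the units of the state.
- observe(): the state, without advancing time (a new reading comes with each control period).
- camera(name): name is "scene" or "top" or "wrist"; returns a dict with "image" (400x640x3 uint8, red, green, blue), "fx", "fy", "cx", "cy" (pixels), "view" (4x4, takes a point from world to camera coordinates); the wrist camera has in their place "hand_eye" (4x4, takes a point from camera to tool coordinates, whose origin is the TCP and whose axes are the flange's). Camera axes: x right, y down, z forward; pixel columns grow to the right and rows downward; lengths in mm; the calibration is good to about 2 mm. A picture is of the moment at which its call begins: read the wrist's pose just before it. There is no depth.
- job.hand_in(): hands the job in; it is judged then, once.
The state is a dict: "time": time; "joint_positions": joint angles; "qvel": joint speeds; "tau": joint torques, N m; "tcp_pos": TCP position; "ee_rot": TCP orientation; "wrist_force": force on the tool from outside, world axes, zero at the start; "wrist_torque": the same for the moment, N m; "gripper_width": opening from 0.0 (shut) to 1.0 (fully open); "grasp_force": force on a finger pad.
Only numpy, scipy, OpenCV 4.12 (cv2) and the standard library are available. Lean on these libraries where they do the work, as an engineer would, in place of code of your own. Each camera call takes 0.05 s, during which the arm holds its last target. There are 200 camera calls.

## Working session

There is one attempt and no reset: what is moved stays moved. The work goes in short steps, Python scripts to look and compute and a shell command to move; the robot and the scene stay as the last step left them, time stands still between calls to the robot, and variables do not carry over. Pictures are saved under pics/ and viewed, at most 10 in all, crops included, and the job is handed in when it is done.

```bash
mkdir -p pics
cat > h.py <<'E'
import numpy as np,cv2
from workcell import observe,camera,job
def save(n,f): 
    c=camera(n); cv2.imwrite('pics/'+f,c['image'][:,:,::-1]); np.save('pics/'+f+'.npy',{k:v for k,v in c.items()},allow_pickle=True); return c
def cam2world(c,s=None):
    if 'view' in c: return np.linalg.inv(np.array(c['view']))
    T=np.eye(4);T[:3,:3]=s['ee_rot'];T[:3,3]=s['tcp_pos'];return T@np.array(c['hand_eye'])
def onplane(c,u,v,z,s=None):
    M=cam2world(c,s);d=M[:3,:3]@np.array([(u-c['cx'])/c['fx'],(v-c['cy'])/c['fy'],1]);o=M[:3,3]
    return o+d*(z-o[2])/d[2]
def proj(c,p,s=None):
    q=np.linalg.inv(cam2world(c,s))@np.append(p,1);return q[0]/q[2]*c['fx']+c['cx'],q[1]/q[2]*c['fy']+c['cy']
E
python3 - <<'E'
from h import *
s=observe();print({k:np.round(v,3).tolist() for k,v in s.items()})
for n in('top','scene'):
    c=save(n,n+'0.png');print(n,cam2world(c).round(2).tolist(),c['fx'])
E
```

```text
{'time': 0.0, 'joint_positions': [65.542, 20.599, 86.596, -0.0, 72.907, -6.591], 'qvel': [0.041, -0.013, 0.018, 0.045, 0.049, 0.034], 'tau': [-0.001, -51.536, -27.073, 0.067, 0.035, -0.0], 'tcp_pos': [183.779, 570.47, 221.819], 'ee_rot': [[-0.952, 0.307, -0.001], [0.307, 0.952, -0.002], [0.0, -0.002, -1.0]], 'wrist_force': [0.541, 0.146, 0.147], 'wrist_torque': [-0.008, 0.0, -0.003], 'grasp_force': 0.0, 'gripper_width': 0.997}
top [[0.02, -0.99, 0.12, 513.44], [-1.0, -0.02, -0.01, 9.89], [0.01, -0.12, -0.99, 1014.11], [0.0, 0.0, 0.0, 1.0]] 394.3548857161807
scene [[-0.59, 0.67, -0.46, 1133.46], [0.81, 0.49, -0.32, 370.68], [0.02, -0.56, -0.83, 1067.09], [0.0, 0.0, 0.0, 1.0]] 514.7636680438927
```

View pics/top0.png

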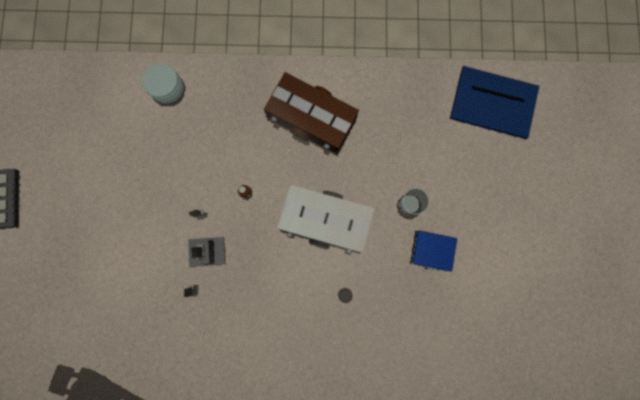

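View pics/scene0.png

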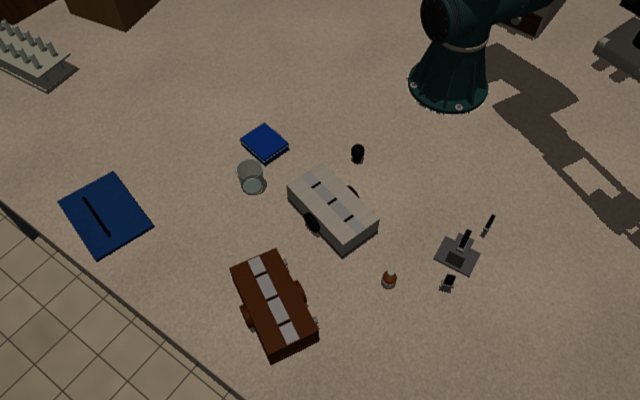

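Top view: the white magazine is centred at about (326,219), with slots at (303,211), (326,218) and (350,225). The brown magazine lookalike is at (311,112). Gauge candidates are the one in the grey stand (202,252) and small dark pieces at (198,213) and (189,292). I'd choose the one in the stand; next is a close crop to check it.

Run:
```python
from h import *
L=lambda f:np.load('pics/'+f+'.npy',allow_pickle=True).item()
t=L('top0.png');s=L('scene0.png')
for u,v in((303,211),(326,218),(350,225)):print(onplane(t,u,v,70).round(1))
for u,v,z in((197,252,100),(206,252,55),(198,213,20),(189,292,20),(245,191,60),(345,295,52),(410,205,75)):print(u,v,onplane(t,u,v,z).round(1))
a=cv2.resize(t['image'][190:310,170:260],None,fx=4,fy=4,interpolation=2)
b=cv2.resize(s['image'][200:300,420:510],None,fx=4.8,fy=4.8,interpolation=2)
h=480;im=np.hstack([a[:h],b[:h]]);im=np.clip(im.astype(float)*1.6,0,255)
cv2.imwrite('pics/crop.png',im[:,:,::-1]);print(im.shape)
# gray stand mask / slots
g=cv2.cvtColor(t['image'],6)
for x0,x1,y0,y1 in((290,365,200,235),):
    m=(g[y0:y1,x0:x1]<70).astype(np.uint8)
    n,l,st,ce=cv2.connectedComponentsWithStats(m)
    for i in range(1,n):
        if st[i,4]>6:
            p=ce[i]+[x0,y0];print(st[i],p,onplane(t,*p,70).round(1))
```

```text
[593.1  47.6  70. ]
[577.3  -7.9  70. ]
[561.6 -65.6  70. ]
197 252 [492.  286.6 100. ]
206 252 [491.3 278.6  55. ]
198 213 [587.4 313.8  20. ]
189 292 [392.5 324.9  20. ]
245 191 [640.2 190.4  60. ]
345 295 [395.5 -56.6  52. ]
410 205 [ 611.8 -208.7   75. ]
(480, 792, 3)
[10  7  4  9 12] [301.66666667 211.16666667] [592.6  50.8  70. ][ WARN:0@0.582] global loadsave.cpp:1063 imwrite_ Unsupported depth image for selected encoder is fallbacked to CV_8U.
```

View pics/crop.png

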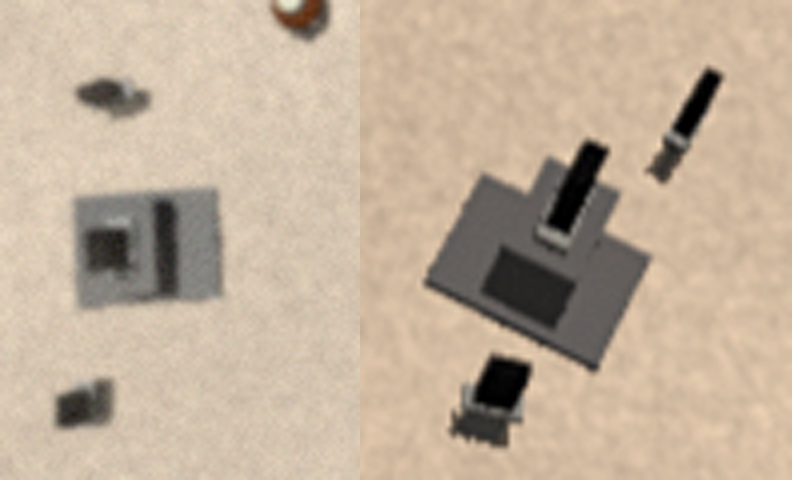

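The crop shows that the gauge in the stand (largest grip, in the grey block) is the one. The two loose pieces, at crop (105,95) and (75,405), are smaller decoys. Moving above it.

```bash
python3 -m crank '[{"tx":-4.2,"ty":-1.95},{"tx":-4.2,"ty":-1.95},{"tx":-4.2,"ty":-1.95},{"tx":-4.2,"ty":-1.95},{"tx":-4.2,"ty":-1.95}]' >/dev/null; python3 -m crank '[{"tx":-4.2,"ty":-1.95},{"tx":-4.2,"ty":-1.95},{"tx":-4.2,"ty":-1.95},{"tx":-4.2,"ty":-1.95},{"turn":-7}]'>/dev/null;  python3 -m crank '[{"turn":-7},{"turn":-7.5},{"tz":0},{"tz":0}]'
python3 - <<'E'
from h import *
s=observe();c=save('wrist','w1.png');np.save('pics/w1s.npy',s)
print(s['tcp_pos'],s['ee_rot'],np.array(c['hand_eye']).round(2).tolist(),c['fx'])
print(proj(c,[492,287,107],s))
E
```

```text
[183.82719545 570.50366613 221.91594582] [[-9.51777342e-01  3.06788901e-01 -6.79728929e-04]
 [ 3.06789594e-01  9.51776205e-01 -1.48330401e-03]
 [ 1.91888613e-04 -1.62030891e-03 -9.99998669e-01]] [[-0.0, -0.97, -0.25, 68.45], [1.0, -0.0, -0.0, 1.04], [0.0, -0.25, 0.97, -161.69], [0.0, 0.0, 0.0, 1.0]] 319.42690746023936
(np.float64(173.71317420136373), np.float64(507.0881908094891))$[0]: bad value
$[0]: bad value
$[0]: bad value
```

View pics/w1.png

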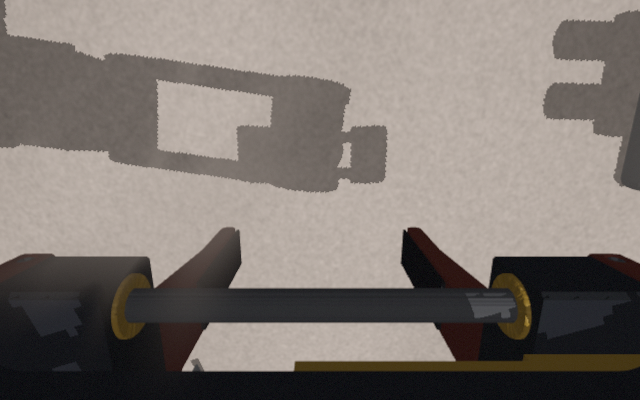

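The arm didn't move: the calls were refused because every key is needed. The picture shows only the bench, with the fingertips near (230,230) and (410,230). Repeating with full rows.

```bash
python3 -m crank '[{"tx":-4.2,"ty":-1.95,"tz":0,"turn":0},{"tx":-4.2,"ty":-1.95,"tz":0,"turn":0},{"tx":-4.2,"ty":-1.95,"tz":0,"turn":0},{"tx":-4.2,"ty":-1.95,"tz":0,"turn":0},{"tx":-4.2,"ty":-1.95,"tz":0,"turn":0}]' ; python3 -m crank '[{"tx":-4.2,"ty":-1.95,"tz":0,"turn":0},{"tx":-4.2,"ty":-1.95,"tz":0,"turn":0},{"tx":-4.2,"ty":-1.95,"tz":0,"turn":0},{"tx":-4.2,"ty":-1.95,"tz":0,"turn":0},{"tx":0,"ty":0,"tz":0,"turn":-7}]';  python3 -m crank '[{"tx":0,"ty":0,"tz":0,"turn":-7},{"tx":0,"ty":0,"tz":0,"turn":-7.5},{"tx":0,"ty":0,"tz":0,"turn":0},{"tx":0,"ty":0,"tz":0,"turn":0}]'
python3 - <<'E'
from h import *
s=observe();c=save('wrist','w2.png');np.save('pics/w2s.npy',s)
print(s['tcp_pos'],s['ee_rot'])
print(proj(c,[492,287,107],s),proj(c,[492,287,55],s))
E
```

```text
time: 0.65
tcp_pos: [354.9, 412.3, 222.5]
ee_rot: [[-0.952, 0.306, -0.0], [0.306, 0.952, -0.0], [0.0, -0.0, -1.0]]
wrist_force: [-0.2, 0.4, -0.7]
gripper_width: 0.998
grasp_force: 0.0
time: 1.15
tcp_pos: [494.3, 284.3, 222.5]
ee_rot: [[-0.981, 0.192, 0.002], [0.192, 0.981, -0.001], [-0.002, -0.001, -1.0]]
wrist_force: [-0.1, 0.3, 0.0]
gripper_width: 1.002
grasp_force: 0.0
time: 1.55
tcp_pos: [489.8, 288.0, 222.4]
ee_rot: [[-0.998, -0.06, -0.0], [-0.06, 0.998, -0.0], [0.0, -0.0, -1.0]]
wrist_force: [-0.1, -0.7, -0.6]
gripper_width: 1.001
grasp_force: 0.0
[489.81035039 287.99640242 222.43443539] [[-9.98196777e-01 -6.00248816e-02 -4.56827794e-04]
 [-6.00247620e-02  9.98196852e-01 -2.71067392e-04]
 [ 4.72274854e-04 -2.43157618e-04 -9.99999859e-01]]
(np.float64(318.75998130331914), np.float64(198.80927257153968)) (np.float64(319.12381204677587), np.float64(186.69655688226928))
```

View pics/w2.png

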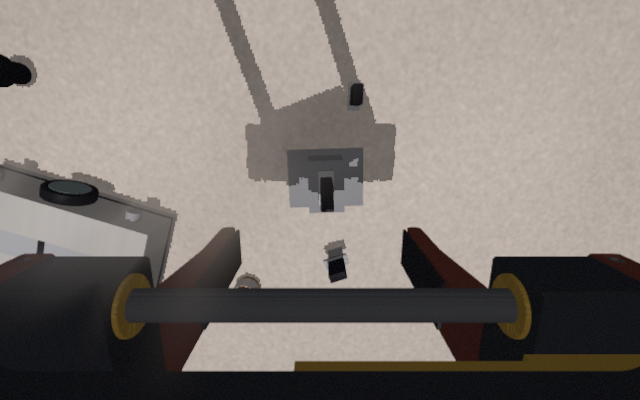

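The wrist view shows the gauge grip in its stand at about (327,192), its top face roughly (320–333, 184–212), with the stand's foot spanning 288–363. The decoys are at (336,265) and (356,95). Measuring the grip by mask.

Run:
```python
from h import *
c=np.load('pics/w2.png.npy',allow_pickle=True).item();s=np.load('pics/w2s.npy',allow_pickle=True).item()
g=cv2.cvtColor(c['image'],6)
print(g[166:216:2,314:342])
m=np.zeros_like(g);m[165:218,310:345]=g[165:218,310:345]<45
n,l,st,ce=cv2.connectedComponentsWithStats(m);i=1+st[1:,4].argmax();print(st[i],ce[i])
pts=np.argwhere(l==i)[:,::-1].astype(np.float32)
print(cv2.minAreaRect(pts),cv2.fitLine(pts,2,0,.01,.01).ravel())
for u,v in((st[i][0],212),(st[i][0]+st[i][2],212),(326.5,212.5),(326.5,198)):print(onplane(c,u,v,107,s))
```

```text
[[ 74  73  74  73  72  72  72  73  71  72  72  72  71  72  73  71  70  72
   73  70  71  70  69  69  73  70  69  72]
 [ 72  72  74  73  71  70  71  72  70  73  72  72  71  71  71  71  71  72
   69  69  72  71  72  70  71  71  67  69]
 [ 73  71  73  72  68  65  67  66  68  68  66  65  66  68  73  71  71  71
   71  73  72  68  70  70  69  70  71  69]
 [ 71  74  73  73  88  89  93  91  89  91  89  89  90  90  88  90  90  88
   90  83  74  70  69  69  70  70  70  68]
 [ 73  73  71  74  85  90  91  91  91  90  91  89  90  91  88  89  88  89
   89  83  72  70  69  69  71  70  68  68]
 [ 74  72  72  71  83  92  90  90  87  89  90  89  82  79  79  78  79  85
   90  86  72  68  70  69  67  69  69  69]
 [ 73  72  71  71  85  89  62  37  34  32  32  29  29  33  33  30  29  38
   78  86  73  68  68  69  67  67  68  69]
 [ 73  72  71  70  81  87  57  36  32  34  32  32  31  32  31  31  28  28
   68  83  74  69  69  69  69  68  68  68]
 [ 70  71  70  71  81  88  57  34  33  30  33  31  33  32  31  31  28  30
   49  78  74  69  67  68  67  66  68  68]
 [ 71  71  70  71  81  88  55  32  30  34  34  
[... 1434 characters left out ...]
15  45 120 133 134 133 134 133 133 134]
 [133 134 133 134 133 133 111  56  18  18  12  14  41  46  47  46  45  48
   47  50 119 133 133 133 134 133 133 133]
 [141 140 141 147 148 148 149 140 136 134 134 134 142 149 148 146 146 146
  146 155 163 165 164 163 165 166 166 164]
 [172 176 176 177 174 172 171 174 176 175 173 173 173 174 176 179 179 176
  175 175 178 177 175 176 177 177 176 174]]
[321 178  13  33 381] [326.5328084  193.81889764]
((327.0, 194.0), (32.0, 12.0), 90.0) [2.6953489e-02 9.9963671e-01 3.2653281e+02 1.9381889e+02]
[504.1681328  289.72484325 107.        ]
[503.47457712 301.46309596 107.        ]
[504.34545325 294.72091927 107.        ]
[490.84667739 293.86808286 107.        ]
```

```bash
python3 -m crank '[{"tx":-0.17,"ty":0.57,"tz":3,"turn":0},{"tx":0,"ty":0,"tz":4,"turn":0},{"tx":0,"ty":0,"tz":4,"turn":0},{"tx":0,"ty":0,"tz":3,"turn":0},{"tx":0,"ty":0,"tz":1.4,"turn":0}]' ; python3 -m crank '[{"tx":0,"ty":0,"tz":0,"turn":0},{"tx":0,"ty":0,"tz":0,"turn":0}]' 2.5
python3 - <<'E'
from h import *
s=observe();c=save('wrist','w3.png');print(s['tcp_pos'])
E
```

```text
time: 2.1
tcp_pos: [489.4, 293.2, 65.9]
ee_rot: [[-0.998, -0.062, -0.004], [-0.062, 0.998, -0.002], [0.004, -0.002, -1.0]]
wrist_force: [0.4, 0.3, 0.7]
gripper_width: 0.999
grasp_force: 0.0
time: 2.3
tcp_pos: [492.0, 294.3, 69.5]
ee_rot: [[-0.998, -0.063, 0.001], [-0.063, 0.998, 0.0], [-0.001, 0.0, -1.0]]
wrist_force: [0.0, 0.1, 0.1]
gripper_width: 0.858
grasp_force: 0.0
[492.03819555 294.25972026  69.52958448]
```

View pics/w3.png

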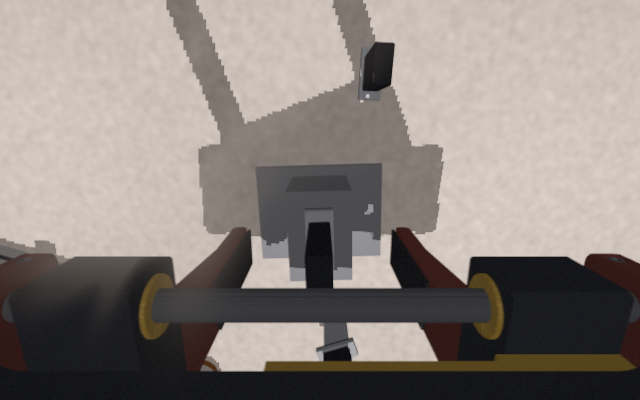

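The gauge at (319,255) sits centred between the fingertips at 250 and 392. Closing.

```bash
R='x'; python3 -m crank '[{"tx":0,"ty":0,"tz":0,"turn":0},{"tx":0,"ty":0,"tz":0,"turn":0},{"tx":0,"ty":0,"tz":0,"turn":0},{"tx":0,"ty":0,"tz":0,"turn":0},{"tx":0,"ty":0,"tz":0,"turn":0}]' 0 >/dev/null; python3 -m crank '[{"tx":0,"ty":0,"tz":0,"turn":0},{"tx":0,"ty":0,"tz":0,"turn":0},{"tx":0,"ty":0,"tz":0,"turn":0},{"tx":0,"ty":0,"tz":0,"turn":0},{"tx":0,"ty":0,"tz":0,"turn":0}]';python3 -m crank '[{"tx":0,"ty":0,"tz":0,"turn":0},{"tx":0,"ty":0,"tz":0,"turn":0},{"tx":0,"ty":0,"tz":0,"turn":0}]'
```

```text
time: 3.35
tcp_pos: [491.3, 293.8, 68.6]
ee_rot: [[-0.998, -0.063, -0.0], [-0.063, 0.998, -0.0], [0.0, -0.0, -1.0]]
wrist_force: [-0.1, 0.9, 0.6]
gripper_width: 0.134
grasp_force: 30.0
time: 3.65
tcp_pos: [491.2, 293.8, 68.6]
ee_rot: [[-0.998, -0.063, -0.0], [-0.063, 0.998, -0.0], [0.0, -0.0, -1.0]]
wrist_force: [-0.0, -0.3, -0.7]
gripper_width: 0.135
grasp_force: 30.0
```

```bash
python3 -m crank '[{"tx":0,"ty":0,"tz":-1.5,"turn":0},{"tx":0,"ty":0,"tz":-2.5,"turn":0},{"tx":0,"ty":0,"tz":-3,"turn":0},{"tx":0,"ty":0,"tz":-3,"turn":0},{"tx":0,"ty":0,"tz":-2,"turn":0}]'; python3 -m crank '[{"tx":-1.08,"ty":-3.15,"tz":0,"turn":0},{"tx":-1.08,"ty":-3.15,"tz":0,"turn":0},{"tx":-1.08,"ty":-3.15,"tz":0,"turn":0},{"tx":-1.08,"ty":-3.15,"tz":0,"turn":0},{"tx":-1.08,"ty":-3.15,"tz":0,"turn":0}]' >/dev/null; python3 -m crank '[{"tx":-1.08,"ty":-3.15,"tz":0,"turn":0},{"tx":-1.08,"ty":-3.15,"tz":0,"turn":0},{"tx":-1.08,"ty":-3.15,"tz":0,"turn":0},{"tx":0,"ty":0,"tz":0,"turn":6.4},{"tx":0,"ty":0,"tz":0,"turn":6.4}]' >/dev/null;  python3 -m crank '[{"tx":0,"ty":0,"tz":0,"turn":6.3},{"tx":0,"ty":0,"tz":0,"turn":0},{"tx":0,"ty":0,"tz":0,"turn":0},{"tx":0,"ty":0,"tz":0,"turn":0}]'
python3 - <<'E'
from h import *
s=observe();c=save('wrist','w4.png');np.save('pics/w4s.npy',s)
p=s['tcp_pos'];R=np.array(s['ee_rot'])
print(p,'tip px',proj(c,p+R@[0,0,58.6],s))
E
```

```text
time: 4.15
tcp_pos: [491.9, 294.1, 190.7]
ee_rot: [[-0.998, -0.063, 0.002], [-0.063, 0.998, 0.001], [-0.002, 0.001, -1.0]]
wrist_force: [0.2, 0.9, -0.6]
gripper_width: 0.137
grasp_force: 30.0
time: 5.55
tcp_pos: [593.4, 47.9, 188.6]
ee_rot: [[-0.964, 0.264, -0.0], [0.264, 0.964, -0.0], [0.0, -0.0, -1.0]]
wrist_force: [-0.1, -0.8, -1.2]
gripper_width: 0.133
grasp_force: 30.0
[593.41324861  47.92578672 188.61229908] tip px (np.float64(319.91113673643406), np.float64(215.57889480662612))
```

View pics/w4.png

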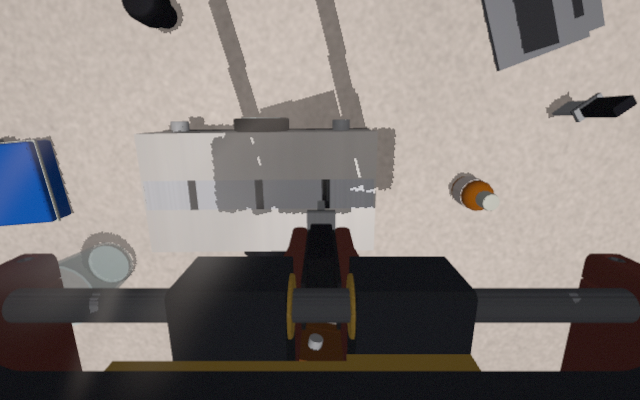

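The wrist view shows the slots at (193,195), (259,194) and (326,193), and the gauge's blade and shoulders at about (321,200–225). The magazine is already nearly square to the tool. Measuring slots and blade.

```bash
cat > slots.py <<'E'
from h import *
def run(f,rows,wins,z=70):
    c=np.load(f'pics/{f}.png.npy',allow_pickle=True).item();s=np.load(f'pics/{f}s.npy',allow_pickle=True).item()
    g=cv2.cvtColor(c['image'],6).astype(float);R=np.array(s['ee_rot']);out=[]
    for a,b in wins:
        for r0,r1 in rows:
            pr=g[r0:r1,a:b].mean(0);bg=np.interp(np.arange(b-a),[1.5,b-a-2.5],[pr[:4].mean(),pr[-4:].mean()])
            w=np.clip(bg-pr-0.15*(bg-pr).max(),0,None);u=(w*np.arange(a,b)).sum()/w.sum()
            q=R.T@(onplane(c,u,(r0+r1-1)/2,z,s)-s['tcp_pos']);print(r0,'u %.2f width %.1f tool'%(u,w.sum()/w.max()),q.round(2),bg.mean().round(),w.max().round())
E
python3 - <<'E'
from slots import *
run('w4',[(184,190),(190,196),(198,204)],[(182,205),(248,271),(313,339)])
c=np.load('pics/w4.png.npy',allow_pickle=True).item();g=cv2.cvtColor(c['image'],6)
print(g[174:232:2,308:338])
print(g[176:216:2,259], g[176:216:2,193])
E
```

```text
184 u 191.60 width 7.2 tool [   8.75 -115.33  118.63] 185.0 76.0
190 u 192.31 width 7.3 tool [   3.23 -115.27  118.63] 185.0 76.0
198 u 193.19 width 7.3 tool [  -4.22 -115.22  118.63] 185.0 77.0
184 u 258.48 width 7.4 tool [  8.69 -55.32 118.62] 117.0 37.0
190 u 258.73 width 7.4 tool [  3.16 -55.37 118.62] 117.0 36.0
198 u 259.40 width 7.0 tool [ -4.28 -55.14 118.62] 117.0 39.0
184 u 325.32 width 6.7 tool [  8.62   4.62 118.61] 110.0 67.0
190 u 325.44 width 6.6 tool [  3.1    4.73 118.61] 110.0 69.0
198 u 325.44 width 6.6 tool [ -4.34   4.76 118.61] 110.0 73.0
[[116 116 116 115 114 115 116 116 115 117 117 115 116 115 116 116 116 117
  116 118 117 117 117 117 116 118 117 119 118 117]
 [114 116 115 115 116 115 115 115 115 116 115 116 117 116 116 115 117 116
  116 117 117 117 116 116 117 118 118 117 118 117]
 [116 116 116 115 115 115 114 115 114 115 115 116 115 116 115 116 116 117
  116 116 117 115 117 117 115 117 116 117 117 116]
 [111 111 110 110 110 111 110 110 111 111 110 111 110  86  59  42  38  37
   36  47  40  64 102 112 114 113 112 110 112 113]
 [110 111 109 110 109 110 109 110
[... 2558 characters left out ...]
  95  92  94  94  95 167 197 201]
 [ 94  95  79  49  32  36  32  35  33  32  35  32  33  32  34  36  36  34
   33  36  34  36  41  64  91  94  96 166 196 201]
 [ 94  94  56  17  12  11  12  15  14  12   7  12  15  14  10  16  11  11
   13  11  11  11  17  30  82  95  96 166 196 201]
 [ 95  85  46  16  13   9  14  13  16  14  14   9  16  14   9  11   8  10
   11  13  18  11  16  11  80  96  96 118 100  52]
 [ 36  26  18  13  13  13  14  15  16  14  13  13  10  11  11  10  14  13
   13  12  13  10  14  13  24  25  42  34  26  29]]
[122 123  81  72  73  73  74  75  75  74  77  77  74  73  71  69  66 121
 121 166] [189 189 151  94  95  96  97  96  94  95  96  96  95  96  94  95  96 176
 188 189]
```

```bash
python3 - <<'E'
from h import *
c=np.load('pics/w4.png.npy',allow_pickle=True).item();s=np.load('pics/w4s.npy',allow_pickle=True).item();p=s['tcp_pos'];R=np.array(s['ee_rot'])
for q in([12,-2.5,58.6],[12,2.5,58.6],[12,0,13.6],[18,8,13.6],[18,-8,13.6],[1.1,4.7,118.6]):print(q,proj(c,p+R@q,s))
E
python3 -m crank '[{"tx":0.05,"ty":0.43,"tz":0,"turn":-0.6},{"tx":0,"ty":0,"tz":2,"turn":0},{"tx":0,"ty":0,"tz":2,"turn":0},{"tx":0,"ty":0,"tz":1,"turn":0},{"tx":0,"ty":0,"tz":0,"turn":0}]'; python3 -m crank '[{"tx":0,"ty":0,"tz":0,"turn":0},{"tx":0,"ty":0,"tz":0,"turn":0}]'
python3 - <<'E'
from h import *
s=observe();c=save('wrist','w5.png');np.save('pics/w5s.npy',s)
g=cv2.cvtColor(c['image'],6);p=s['tcp_pos'];R=np.array(s['ee_rot'])
for q in([12,0,58.6],):print(q,proj(c,p+R@q,s))
print(p);print(g[168:216:2,306:338])
cv2.imwrite('pics/w5c.png',cv2.resize(c['image'][150:260,260:380],None,fx=5,fy=5,interpolation=0)[:,:,::-1])
E
```

```text
[12, -2.5, 58.6] (np.float64(316.36426011240064), np.float64(199.46485351265218))
[12, 2.5, 58.6] (np.float64(323.38765553121186), np.float64(199.4578508277092))
[12, 0, 13.6] (np.float64(319.5442408032702), np.float64(218.8577852024411))
[18, 8, 13.6] (np.float64(333.53595095123137), np.float64(208.82032905279405))
[18, -8, 13.6] (np.float64(305.5047665145811), np.float64(208.84679566153596))
[1.1, 4.7, 118.6] (np.float64(325.3924480299982), np.float64(194.66461947470663))
time: 6.1
tcp_pos: [593.0, 52.4, 137.2]
ee_rot: [[-0.967, 0.256, -0.003], [0.256, 0.967, 0.0], [0.003, -0.001, -1.0]]
wrist_force: [0.3, 0.2, -0.6]
gripper_width: 0.135
grasp_force: 30.0
time: 6.3
tcp_pos: [595.0, 52.2, 139.6]
ee_rot: [[-0.967, 0.256, 0.002], [0.256, 0.967, -0.0], [-0.002, 0.0, -1.0]]
wrist_force: [-0.1, 0.4, -0.0]
gripper_width: 0.133
grasp_force: 30.0
[12, 0, 58.6] (np.float64(319.87011583769896), np.float64(199.45396893135992))
[594.99656875  52.15816785 139.60663545]
[[118 119 120 120 120 120 121 120 120 120 120 120 120 120 121 123 120 121
  121 121 121 121 121 121 122 122 122 122 122 122 122 
[... 2364 characters left out ...]
7 116 114 113 115 117 117 117 114]
 [113 113 113 112 113 111 112 114 113  97  53  54  74  78  79  78  78  78
   68  85 109 114 115 116 114 114 112 113 118 118 115 115]
 [112 112 112 112 111 111 111 112 112  98  54  67  78  79  77  78  77  77
   67  85 108 115 115 116 116 115 113 115 117 117 116 115]
 [109  83  66  66  65  69  68  67  67  59  44  51  54  52  54  53  54  54
   50  53  65  66  68  68  68  69  67  67  69 106 115 115]
 [104  87  82  83  83  83  82  81  81  82  81  82  82  81  80  80  81  82
   84  81  80  79  81  81  82  81  82  81  83 102 114 114]
 [107 101  97  99  99 102  99  98  98  98  99 100  98  97  98  99  99  98
   98  99  97  99  97  99  98  98  98  99  99 109 115 114]]
```

View pics/w5c.png

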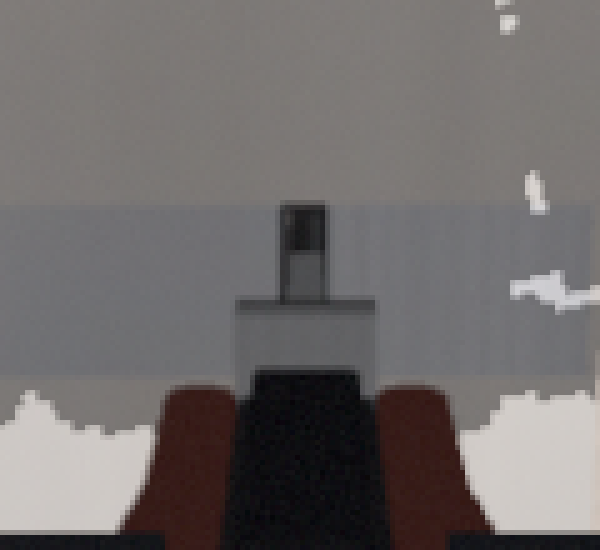

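The crop shows the blade end at about (300,275) lying inside the slot outline (280–328, 205–300). The arm was still swinging slightly, so I'll settle and measure again.

```bash
python3 -m crank '[{"tx":0,"ty":0,"tz":0,"turn":0},{"tx":0,"ty":0,"tz":0,"turn":0},{"tx":0,"ty":0,"tz":0,"turn":0},{"tx":0,"ty":0,"tz":0,"turn":0},{"tx":0,"ty":0,"tz":0,"turn":0}]'
cat > tip.py <<'E'
from h import *
import sys
f=sys.argv[1];s=observe();c=save('wrist',f+'.png');np.save(f'pics/{f}s.npy',s)
g=cv2.cvtColor(c['image'],6).astype(float);p=s['tcp_pos'];R=np.array(s['ee_rot'])
print(p,'F',np.round(s['wrist_force'],1))
for q in([12,0,58.6],[13.5,0,p[2]-70]):print(q,np.round(proj(c,p+R@q,s),2))
print('row196 ',g[192:197,311:332].mean(0).round())
print('row206 ',g[203:208,311:332].mean(0).round())
print('col',g[184:214,319:323].mean(1).round())
E
python3 tip.py w6
```

```text
time: 6.85
tcp_pos: [594.2, 52.1, 138.7]
ee_rot: [[-0.967, 0.257, -0.0], [0.257, 0.967, -0.0], [0.0, -0.0, -1.0]]
wrist_force: [0.6, 0.5, -1.4]
gripper_width: 0.136
grasp_force: 30.0
[594.17961516  52.06563727 138.67239239] F [ 0.6  0.5 -1.4]
[12, 0, 58.6] [319.87 199.45]
[13.5, 0, np.float64(68.67239238803717)] [319.92 194.12]
row196  [114. 114. 114. 114. 114.  77.  50.  42.  38.  37.  37.  44.  47.  44.
  68. 106. 115. 116. 118. 116. 115.]
row206  [113. 112. 113. 113. 113.  73.  61.  75.  78.  79.  78.  78.  78.  63.
  65. 104. 114. 115. 117. 115. 114.]
col [120. 120. 120. 121. 121. 120. 120. 120.  78.  29.  30.  29.  30.  31.
  30.  28.  56.  74.  79.  80.  78.  79.  78.  77.  77.  69.  54.  70.
  81.  94.]
```

```bash
python3 -m crank '[{"tx":0.17,"ty":0,"tz":0.3,"turn":0},{"tx":0,"ty":0,"tz":0.3,"turn":0},{"tx":0,"ty":0,"tz":0.2,"turn":0},{"tx":0,"ty":0,"tz":0,"turn":0},{"tx":0,"ty":0,"tz":0,"turn":0}]'
python3 tip.py w7
```

```text
time: 7.4
tcp_pos: [592.5, 52.5, 130.5]
ee_rot: [[-0.967, 0.257, -0.0], [0.257, 0.967, -0.0], [0.0, -0.0, -1.0]]
wrist_force: [0.0, 0.4, -0.2]
gripper_width: 0.132
grasp_force: 30.0
[592.52348249  52.52340823 130.51723186] F [ 0.   0.4 -0.2]
[12, 0, 58.6] [319.87 199.45]
[13.5, 0, np.float64(60.517231860256715)] [319.88 196.76]
row196  [120. 120. 121. 120. 121. 121. 121. 120. 121. 121. 121. 122. 121. 121.
 122. 122. 122. 122. 122. 122. 122.]
row206  [114. 113. 114. 114. 114.  67.  57.  75.  80.  79.  79.  79.  79.  65.
  50. 103. 116. 116. 118. 117. 115.]
col [122. 122. 122. 122. 121. 122. 121. 120. 121. 122. 121. 121. 121.  80.
  26.  28.  56.  76.  81.  79.  79.  79.  80.  80.  79.  69.  55.  71.
  82.  94.]
```

Aligned both ways to about 0.3 mm. Entering gently.

```bash
python3 -m crank '[{"tx":0,"ty":0,"tz":0.1,"turn":0},{"tx":0,"ty":0,"tz":0.1,"turn":0},{"tx":0,"ty":0,"tz":0.1,"turn":0},{"tx":0,"ty":0,"tz":0.1,"turn":0},{"tx":0,"ty":0,"tz":0,"turn":0}]'
```

```text
time: 7.95
tcp_pos: [592.4, 52.5, 126.5]
ee_rot: [[-0.967, 0.257, -0.0], [0.257, 0.967, -0.0], [0.0, -0.0, -1.0]]
wrist_force: [-0.9, -0.2, -0.9]
gripper_width: 0.138
grasp_force: 30.0
```

```bash
python3 -m crank '[{"tx":0,"ty":0,"tz":0.1,"turn":0},{"tx":0,"ty":0,"tz":0.1,"turn":0},{"tx":0,"ty":0,"tz":0.1,"turn":0},{"tx":0,"ty":0,"tz":0.1,"turn":0},{"tx":0,"ty":0,"tz":0,"turn":0}]'
```

```text
time: 8.45
tcp_pos: [592.5, 52.5, 122.5]
ee_rot: [[-0.967, 0.257, -0.0], [0.257, 0.967, -0.0], [0.0, -0.0, -1.0]]
wrist_force: [-0.1, 0.8, -1.1]
gripper_width: 0.14
grasp_force: 30.0
```

```bash
python3 -m crank '[{"tx":0,"ty":0,"tz":0.1,"turn":0},{"tx":0,"ty":0,"tz":0.1,"turn":0},{"tx":0,"ty":0,"tz":0.1,"turn":0},{"tx":0,"ty":0,"tz":0.1,"turn":0},{"tx":0,"ty":0,"tz":0.1,"turn":0}]'|grep -E 'tcp|wrist'
```

```text
tcp_pos: [592.6, 52.4, 117.7]
wrist_force: [-0.1, -1.0, 0.3]
```

```bash
python3 -m crank '[{"tx":0,"ty":0,"tz":0.1,"turn":0},{"tx":0,"ty":0,"tz":0.1,"turn":0},{"tx":0,"ty":0,"tz":0.1,"turn":0},{"tx":0,"ty":0,"tz":0,"turn":0}]'|grep -E 'tcp|wrist'
```

```text
tcp_pos: [592.4, 52.4, 114.4]
wrist_force: [-0.3, -1.0, -0.9]
```

```bash
python3 -m crank '[{"tx":0,"ty":0,"tz":0.1,"turn":0},{"tx":0,"ty":0,"tz":0.1,"turn":0},{"tx":0,"ty":0,"tz":0.1,"turn":0},{"tx":0,"ty":0,"tz":0,"turn":0}]'|grep -E 'tcp|wrist'
```

```text
tcp_pos: [592.4, 52.5, 111.5]
wrist_force: [1.0, -1.5, -1.6]
```

```bash
python3 -m crank '[{"tx":0,"ty":0,"tz":0.1,"turn":0},{"tx":0,"ty":0,"tz":0.1,"turn":0},{"tx":0,"ty":0,"tz":0.1,"turn":0},{"tx":0,"ty":0,"tz":0,"turn":0}]'|grep -E 'tcp|wrist'
```

```text
tcp_pos: [592.5, 52.5, 108.5]
wrist_force: [0.0, -0.8, -1.4]
```

```bash
python3 -m crank '[{"tx":0,"ty":0,"tz":0.05,"turn":0},{"tx":0,"ty":0,"tz":0.05,"turn":0},{"tx":0,"ty":0,"tz":0.05,"turn":0},{"tx":0,"ty":0,"tz":0.05,"turn":0}]'|grep -E 'tcp|wrist'
```

```text
tcp_pos: [592.6, 52.5, 106.6]
wrist_force: [-1.9, -2.1, -0.1]
```

```bash
python3 -m crank '[{"tx":0,"ty":0,"tz":0.05,"turn":0},{"tx":0,"ty":0,"tz":0.05,"turn":0},{"tx":0,"ty":0,"tz":0,"turn":0}]'|grep -E 'tcp|wrist'
```

```text
tcp_pos: [592.5, 52.5, 105.6]
wrist_force: [0.5, -1.8, -2.0]
```

```bash
python3 -m crank '[{"tx":0,"ty":0,"tz":0.05,"turn":0},{"tx":0,"ty":0,"tz":0,"turn":0}]'|grep -E 'tcp|wrist'
```

```text
tcp_pos: [592.6, 52.5, 105.1]
wrist_force: [-1.3, -1.4, -1.9]
```

```bash
python3 -m crank '[{"tx":0,"ty":0,"tz":0.05,"turn":0},{"tx":0,"ty":0,"tz":0,"turn":0}]'|grep -E 'tcp|wrist'
```

```text
tcp_pos: [592.5, 52.5, 104.6]
wrist_force: [0.4, -0.9, -1.0]
```

```bash
python3 -m crank '[{"tx":0,"ty":0,"tz":0.05,"turn":0},{"tx":0,"ty":0,"tz":0,"turn":0}]'|grep -E 'tcp|wrist'
```

```text
tcp_pos: [592.6, 52.5, 104.1]
wrist_force: [-0.4, -1.2, -1.1]
```

```bash
python3 -m crank '[{"tx":0,"ty":0,"tz":0.05,"turn":0},{"tx":0,"ty":0,"tz":0,"turn":0}]'|grep -E 'tcp|wrist'
```

```text
tcp_pos: [592.6, 52.5, 103.6]
wrist_force: [-0.2, -0.7, -0.8]
```

```bash
python3 -m crank '[{"tx":0,"ty":0,"tz":0.05,"turn":0},{"tx":0,"ty":0,"tz":0,"turn":0}]'|grep -E 'tcp|wrist'
```

```text
tcp_pos: [592.5, 52.5, 103.1]
wrist_force: [0.0, -1.3, -1.1]
```

```bash
python3 -m crank '[{"tx":0,"ty":0,"tz":0.05,"turn":0},{"tx":0,"ty":0,"tz":0,"turn":0}]'|grep -E 'tcp|wrist'
```

```text
tcp_pos: [592.6, 52.5, 102.6]
wrist_force: [-0.2, -0.6, -0.1]
```

```bash
python3 -m crank '[{"tx":0,"ty":0,"tz":0.05,"turn":0},{"tx":0,"ty":0,"tz":0.05,"turn":0},{"tx":0,"ty":0,"tz":0,"turn":0}]'|grep -E 'tcp|wrist'
```

```text
tcp_pos: [592.5, 52.5, 101.6]
wrist_force: [-0.2, -1.3, -1.2]
```

```bash
python3 -m crank '[{"tx":0,"ty":0,"tz":0.1,"turn":0},{"tx":0,"ty":0,"tz":0.1,"turn":0},{"tx":0,"ty":0,"tz":0,"turn":0}]'|grep -E 'tcp|wrist'; python3 tip.py w8
```

```text
tcp_pos: [592.5, 52.5, 99.5]
wrist_force: [-0.7, -1.0, -0.8]
[592.48623017  52.52327489  99.48872235] F [-0.7 -1.  -0.8]
[12, 0, 58.6] [319.87 199.45]
[13.5, 0, np.float64(29.48872235228339)] [319.67 208.72]
row196  [126. 126. 126. 126. 127. 126. 126. 127. 126. 127. 127. 127. 127. 127.
 127. 127. 128. 127. 128. 127. 127.]
row206  [126. 126. 126. 127. 126. 126. 126. 126. 127. 127. 127. 127. 127. 127.
 127. 126. 127. 127. 127. 126. 126.]
col [128. 127. 127. 127. 128. 127. 127. 126. 127. 126. 127. 127. 127. 126.
 126. 126. 126. 126. 126. 127. 126. 127. 127. 127. 127.  81.  44.  74.
  87.  99.]
```

It is 29 mm deep with only about 1 N of drag, and the shoulder edge hasn't moved in the image, so no slip. The left slot is the clear one; carrying on home.

```bash
python3 -m crank '[{"tx":0,"ty":0,"tz":0.15,"turn":0},{"tx":0,"ty":0,"tz":0.15,"turn":0},{"tx":0,"ty":0,"tz":0.15,"turn":0},{"tx":0,"ty":0,"tz":0.15,"turn":0},{"tx":0,"ty":0,"tz":0,"turn":0}]'|grep -E 'tcp|wrist'
```

```text
tcp_pos: [592.4, 52.5, 93.4]
wrist_force: [-0.6, -1.0, -0.6]
```

```bash
python3 -m crank '[{"tx":0,"ty":0,"tz":0.15,"turn":0},{"tx":0,"ty":0,"tz":0.15,"turn":0},{"tx":0,"ty":0,"tz":0.15,"turn":0},{"tx":0,"ty":0,"tz":0.15,"turn":0},{"tx":0,"ty":0,"tz":0,"turn":0}]'|grep -E 'tcp|wrist'
```

```text
tcp_pos: [592.4, 52.5, 87.4]
wrist_force: [-1.4, -0.9, -1.2]
```

```bash
python3 -m crank '[{"tx":0,"ty":0,"tz":0.05,"turn":0},{"tx":0,"ty":0,"tz":0.05,"turn":0},{"tx":0,"ty":0,"tz":0.05,"turn":0},{"tx":0,"ty":0,"tz":0.05,"turn":0},{"tx":0,"ty":0,"tz":0,"turn":0}]'|grep -E 'tcp|wrist'
```

```text
tcp_pos: [592.6, 52.5, 85.6]
wrist_force: [-0.4, -1.0, -0.3]
```

```bash
python3 -m crank '[{"tx":0,"ty":0,"tz":0.05,"turn":0},{"tx":0,"ty":0,"tz":0.05,"turn":0},{"tx":0,"ty":0,"tz":0,"turn":0}]'|grep -E 'tcp|wrist'
```

```text
tcp_pos: [592.5, 52.5, 84.6]
wrist_force: [0.3, -0.1, -1.4]
```

```bash
python3 -m crank '[{"tx":0,"ty":0,"tz":0.03,"turn":0},{"tx":0,"ty":0,"tz":0.03,"turn":0},{"tx":0,"ty":0,"tz":0,"turn":0}]'|grep -E 'tcp|wrist'
```

```text
tcp_pos: [592.5, 52.5, 84.0]
wrist_force: [-0.5, -0.9, -0.7]
```

```bash
python3 -m crank '[{"tx":0,"ty":0,"tz":0.03,"turn":0},{"tx":0,"ty":0,"tz":0,"turn":0}]'|grep -E 'tcp|wrist'
```

```text
tcp_pos: [592.5, 52.5, 83.7]
wrist_force: [-1.6, -0.5, -0.6]
```

```bash
python3 -m crank '[{"tx":0,"ty":0,"tz":0.02,"turn":0},{"tx":0,"ty":0,"tz":0,"turn":0}]'|grep -E 'tcp|wrist'
```

```text
tcp_pos: [592.5, 52.5, 83.5]
wrist_force: [-1.0, -1.0, -0.9]
```

```bash
python3 -m crank '[{"tx":0,"ty":0,"tz":0.02,"turn":0},{"tx":0,"ty":0,"tz":0,"turn":0}]'|grep -E 'tcp|wrist'
```

```text
tcp_pos: [592.5, 52.5, 83.6]
wrist_force: [-1.3, -1.3, 1.9]
```

```bash
python3 -m crank '[{"tx":0,"ty":0,"tz":0.02,"turn":0},{"tx":0,"ty":0,"tz":0,"turn":0}]'|grep -E 'tcp|wrist'
```

```text
tcp_pos: [592.6, 52.5, 83.5]
wrist_force: [-1.6, -1.5, 5.1]
```

The force rises to 5 N at exactly the expected height, so the shoulders are down. Releasing and drawing back.

```bash
python3 -m crank '[{"tx":0,"ty":0,"tz":0,"turn":0},{"tx":0,"ty":0,"tz":0,"turn":0},{"tx":0,"ty":0,"tz":0,"turn":0},{"tx":0,"ty":0,"tz":0,"turn":0},{"tx":0,"ty":0,"tz":0,"turn":0}]' 4; python3 -m crank '[{"tx":0,"ty":0,"tz":-0.5,"turn":0},{"tx":0,"ty":0,"tz":-2,"turn":0},{"tx":0,"ty":0,"tz":-3,"turn":0},{"tx":0,"ty":0,"tz":-3,"turn":0},{"tx":0,"ty":0,"tz":-2,"turn":0}]';  python3 -m crank '[{"tx":2,"ty":0,"tz":0,"turn":0},{"tx":2,"ty":0,"tz":0,"turn":0},{"tx":0,"ty":0,"tz":0,"turn":0},{"tx":0,"ty":0,"tz":0,"turn":0},{"tx":0,"ty":0,"tz":0,"turn":0}]'
python3 - <<'E'
from h import *
w=save('wrist','w9.png')['image'];s=save('scene','s9.png')['image']
im=np.hstack([cv2.resize(w[60:300,180:460],None,fx=1.4,fy=1.4),cv2.resize(s[150:270,270:390],(336,336),interpolation=2)])
cv2.imwrite('pics/fin.png',im[:,:,::-1])
E
```

```text
time: 16.1
tcp_pos: [592.6, 52.6, 83.1]
ee_rot: [[-0.967, 0.256, -0.0], [0.256, 0.967, -0.0], [0.0, -0.0, -1.0]]
wrist_force: [0.6, 0.8, 0.0]
gripper_width: 0.45
grasp_force: 0.0
time: 16.6
tcp_pos: [593.4, 52.6, 190.7]
ee_rot: [[-0.967, 0.257, 0.003], [0.257, 0.967, -0.0], [-0.002, 0.001, -1.0]]
wrist_force: [0.7, 0.1, 0.6]
gripper_width: 0.454
grasp_force: 0.0
time: 17.1
tcp_pos: [555.0, 62.6, 188.4]
ee_rot: [[-0.967, 0.257, 0.001], [0.257, 0.967, -0.0], [-0.001, 0.0, -1.0]]
wrist_force: [1.1, -0.4, 0.1]
gripper_width: 0.458
grasp_force: 0.0
```

View pics/fin.png

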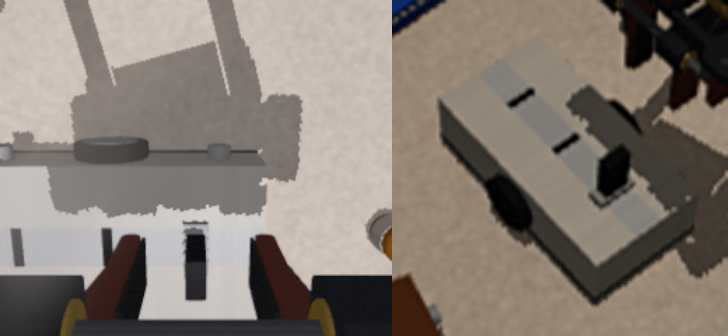

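The gauge stands upright in the left slot at (612,175) in the right-hand view, shoulders flat on the top, with the fingers clear of it. Handing in.

```bash
python3 -c "
from workcell import job
print(job.hand_in())"
```

```text
the job is handed in; nothing more can be done
None
```

The left slot (`slot_left`, +y end) was the clear one: the gauge is fully home there, upright and released, with its shoulders on the magazine's top. I read at most about 5 N on the wrist, and the job is handed in, though no verdict was returned.

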